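Lay the pipette tip box on its feet and push it up to the stop bar

ROBOT

A 7-joint arm with a two-finger parallel gripper is mounted at the origin on the work surface. World frame = base frame: x ahead of the robot, y to its left, z up, the work surface at z = 0. Lengths are in m, angles in degrees, forces in N, time in s.
With the tool pointing down it reaches from about 0.425 to 0.875 m from the base axis. Payload 4.7 kg.
Tool frame: the origin (TCP) lies between the finger pads; the fingertips stand env.finger_overhang ahead of it and the grasp point (between the pads) lies 5 mm behind it (env.finger_overhang is the distance from the TCP to the fingertips, in m); z points along the fingers, y is the line along which they close (so a half turn about z gives the same grasp; the last joint's range is limited). The gripper opens to 87 mm and grips with 3 to 60 N. Pads are 19 mm wide; open, the fingers measure 117 mm over their backs; the gripper's body (75 mm by 190 mm) begins 51 mm behind the grasp point.
Start: joints at [-64.108, 18.392, -4.016, 83.108, 1.295, 78.541, -3.26], TCP at [0.276, 0.589, 0.237] pointing down, gripper open.
Joint ranges: [-163.93, 163.93], [-17.29, 119.83], [-79.2, 71.16], [3.27, 140.29], [-89.18, 269.18], [5.43, 117.66], [-154.24, 154.24]. Speed limits (degrees/s): [147.25, 147.25, 180, 180, 180, 180, 180].

INTERFACE

Orientations are given as [roll, pitch, yaw] about the fixed x, y, z axes, in that order (R = Rz(yaw) Ry(pitch) Rx(roll)).
In Python, from cell import telemetry, eyes, env, models gives the robot as it stands. The module is installed in compiled form; this text tells all that it offers.
- The arm moves only by the tool drive_tool, never from a script. Its arguments are lists of equal length, an entry for each row: "angular": the turn, a rotation vector about the tool's x, y, z in rad, a list of three; "delta_pos": the shift along the tool's x, y, z in cm, a list of three; "gripper": the finger opening in cm, from 0 to 8.7. A call has 1 to 20 rows; each row shifts and turns the commanded pose from where the row before left it, along the tool's axes as they then stand; what a row does not reach is not made up. A row lasts 1/10 s, in which the tool goes at most 50 mm and 8.59 degrees, less where a joint would pass 70% of its speed; a pose out of reach is approached as far as the arm can. A call with a gripper value outside its range is refused whole. The fingers move at their own pace and stop on an object; "squeeze" is the grip in N (left out, the last holds). Time passes only in rows, so rows that do not move let the fingers close. It gives the time, the measured TCP pose, the force, the opening and the grip force at its end, in the units of the state.
- telemetry.get_obs(): the state, without advancing time (a new reading comes with each control period).
- eyes.read_camera(name): name is "scene" or "top" or "wrist"; returns a dict with "pixels" (400x640x3 uint8, red, green, blue), "mtx" (3x3 intrinsics, pixels), "origin" and "orientation" of the camera in the world. Camera axes: x right, y down, z forward; pixel columns grow to the right and rows downward; lengths in m; the calibration is good to about 2 mm. A picture is of the moment at which its call begins. There is no depth.
- env.sign_off(): hands the job in; it is judged then, once.
Trained networks look in a picture, given as the dict that the camera call returned (one of the last four; its "shot" number tells which), for a name from the list of things; names that differ only in an ending like _2 or _b are one class to them, and where a whole thing is asked for, a point or a joint stands for the part that bears it (a point fixed in the world has none). Each returns a list of dicts, best first, with "p" (0 to 1); they miss things now and then, are a little off and sometimes report something else, mostly with a low value. They report only what shows in the picture. A call takes as long as a camera call. They do not tell look-alikes from the thing itself.
- models.search_frame(picture, target): "centre" ([column, row] in pixels, amid what is visible of it).
- models.cut_out(picture, target): "pixels" (400x640 bool, what is visible of it) and "centre" ([column, row] in pixels, amid what is visible of it).
The state is a dict: "time_s": time; "qpos": joint angles; "joint_velocities": joint speeds; "effort": joint torques, N m; "tool_pos": TCP position; "tool_rot": TCP orientation; "force": force on the tool from outside, world axes, zero at the start; "wrist_torque": the same for the moment, N m; "grip_width": finger opening in m; "grasp_force": force on a finger pad.
Only numpy, scipy, OpenCV 4.12 (cv2) and the standard library are available. Lean on these libraries where they do the work, as an engineer would, in place of code of your own. Each camera call takes 0.05 s, during which the arm holds its last target. There are 200 camera calls.

TASK

The pipette tip box has been left standing on its end. Push it over with the fingers so that it lies on its grey underside with the clear lid on top, then push it along the bench until its short end sits flush against the aluminium stop bar, the whole end on the bar. Do not pick the box up at any time, and leave the bottle, the vial rack and the well plate where they are.

Things in the scene. Friction and masses are not known exactly. Their poses are not given: they have to be found in the camera images.
- tip_box: Tip box 86 x 122 x 62 mm, 0.17 to 0.34 kg: grey base 34 mm high, dark square openings underneath; clear lid 28 mm high (80 mm wide) over orange tips, never opens. Origin: centre of underside. Own z: underside to lid; y: along the 122 mm; x: across the 86 mm. At the start it stands on its -y end, own y up, origin 61 mm high, underside facing the bar within about 0.45 rad.
- tip_box_heel (a point): Middle of the underside's edge at the box's -y end (own 0, -61 mm, 0). It is on the bench at the start and the box tips about this edge; past about 25 degrees it falls by itself onto its underside, +y end nearest the bar, about 80 to 200 mm short of it. This edge rises only if the box is lifted or laid on its lid.
- stop_bar: Aluminium bar fixed to the bench, 300 x 20 mm, 18 mm high, two black screw heads 6 mm high on top near its ends. Origin: centre of its underside. Own x runs along the bar, own -y faces the tip box; the working face is the plane own y = -10 mm. A box lying flush has its origin at own y = -71 mm and its y axis square to the bar.
- bottle: Amber bottle with white cap, 48 mm diameter, 100 mm tall, standing beside the lane between box and bar, on the side far from the robot. Origin: centre of its underside. Leave alone.
- vial_rack: Small rack of yellow-capped vials, 75 x 100 mm, 54 mm high, beside the lane on the robot's side. Origin: centre of its underside. Leave alone.
- well_plate: White well plate, 86 x 128 mm, 14 mm high, behind the stop bar. Origin: centre of its underside. Leave alone.
- tip_box_lid (a point): Centre of the lid's outer face (own 0, 0, 62 mm). At the start this face is upright and looks away from the bar; pushed high up, towards the underside, it tips the box instead of sliding it.
Not all that is in view belongs to the job. What is shaped like the tip_box but pink is not meant.

How it is judged:
By the outcome, as a careful person would: the job done as asked, in the order asked, and still so for the second after the job is handed in, with the robot touching nothing.
It also fails if it takes over 70 s, if anything falls off the work surface, if the arm or the gripper's body presses on something with over 40 N, if the wrist force passes 120 N, or if a joint passes its speed limit or range.

## Working session

There is one attempt and no reset: what is moved stays moved. The work goes in short steps, Python scripts to look and compute and a tool call to move; the robot and the scene stay as the last step left them, time stands still between calls to the robot, and variables do not carry over. Pictures are saved under pics/ and viewed, at most 10 in all, crops included, and the job is handed in when it is done.

Besides the shell and the picture viewer there is one more tool, called after "Emit:" by a JSON object that holds its "method" and its "body". drive_tool: Moves the arm, as the interface text tells. Its arguments: {"type":"object","properties":{"angular":{"type":"array","items":{"type":"array","items":{"type":"number"}}},"delta_pos":{"type":"array","items":{"type":"array","items":{"type":"number"}}},"gripper":{"type":"array","items":{"type":"number"}},"squeeze":{"type":"number"}},"required":["angular","delta_pos","gripper"]}

```bash
mkdir -p pics; cat > h.py <<'E'
import numpy as np, cv2
from scipy.spatial.transform import Rotation as R
from cell import telemetry, eyes, env, models
def rot(p):
    o=np.array(p["orientation"],float)
    if o.shape==(3,3): return o
    return R.from_euler('xyz',o,degrees=True).as_matrix()
def ray(p,uv,z):
    d=rot(p)@np.linalg.inv(np.array(p["mtx"]))@np.array([uv[0],uv[1],1.]); o=np.array(p["origin"])
    return o+d*(z-o[2])/d[2]
def proj(p,X):
    c=rot(p).T@(np.array(X,float)-np.array(p["origin"])); q=np.array(p["mtx"])@c; return q[:2]/q[2]
def save(p,n,crop=None,k=1):
    im=cv2.cvtColor(p["pixels"],cv2.COLOR_RGB2BGR)
    if crop: im=im[crop[1]:crop[3],crop[0]:crop[2]]
    cv2.imwrite(f"pics/{n}.png",cv2.resize(im,None,fx=k,fy=k))
E
python3 - <<'E'
from h import *
print(env.finger_overhang); s=telemetry.get_obs(); print(s)
for c in ["scene","top"]:
    p=eyes.read_camera(c); save(p,c+"0"); print(c,p["origin"],p["orientation"],p["mtx"])
    for t in ["tip_box","stop_bar","bottle","vial_rack","well_plate"]:
        for r in models.cut_out(p,t)[:3]:
            print(t,round(r["p"],2),np.round(r["centre"]),np.round(ray(p,r["centre"],0.0),3),r["pixels"].sum())
E
```

```text
0.014
{'time_s': 0.0, 'qpos': array([-64.10973114,  18.43817032,  -4.0145999 ,  83.17566337,
         1.29553831,  78.5404394 ,  -3.25764443]), 'joint_velocities': array([-0.20874342,  0.10170892,  0.00236586, -0.03746818,  0.07730774,
        0.09641896, -0.0409202 ]), 'effort': array([-3.73310002e-05, -4.91282988e+01, -4.03929306e-01, -3.12531388e+01,
       -6.40424690e-02,  4.35093138e-02,  1.66163468e-04]), 'tool_pos': array([0.27538083, 0.58819658, 0.23546477]), 'tool_rot': array([-1.79890997e+02,  6.61257792e-03,  1.54921083e+02]), 'force': array([ 0.210026  ,  0.31806989, -0.00117854]), 'wrist_torque': array([ 0.00289117, -0.0305151 , -0.03962303]), 'grasp_force': 0.0, 'grip_width': 0.08715655335791062}
scene [0.86636656 0.7053945  0.64742745] [-129.76268412    0.41947883  153.45096197] [[496.62959534   0.         314.00141319]
 [  0.         496.62959534 195.92430663]
 [  0.           0.           1.        ]]
tip_box 0.88 [316. 150.] [ 0.446 -0.137  0.   ] 2713
tip_box 0.68 [215. 174.] [ 0.679 -0.157  0.   ] 3054
stop_bar 0.61 [363. 266.] [0.531 0.216 0.   ] 2505
stop_bar 0.39 [439. 310.] [0.472 0.351 0.   ] 3937
bottle 0.63 [251. 229.] [0.672 0.04  0.   ] 1132
bottle 0.44 [440. 309.] [0.469 0.352 0.   ] 3995
vial_rack 0.65 [435. 196.] [0.305 0.119 0.   ] 2299
well_plate 0.59 [440. 308.] [0.469 0.349 0.   ] 3965
top [0.36877741 0.08965823 0.81335769] [-168.48275325   -0.25817396  -88.01262858] [[389.20140204   0.         320.85644003]
 [  0.         389.20140204 192.79530109]
 [  0.           0.           1.        ]]
tip_box 0.86 [398. 212.] [ 0.5   -0.072  0.   ] 2047
tip_box 0.65 [407. 112.] [ 0.725 -0.094  0.   ] 2318
stop_bar 0.75 [257. 197.] [0.521 0.226 0.   ] 1410
stop_bar 0.24 [395. 211.] [ 0.5   -0.065  0.   ] 1953
bottle 0.57 [332. 122.] [0.695 0.073 0.   ] 583
vial_rack 0.55 [295. 298.] [0.316 0.137 0.   ] 1974
well_plate 0.58 [199. 216.] [0.476 0.347 0.   ] 2575
```

View pics/scene0.png

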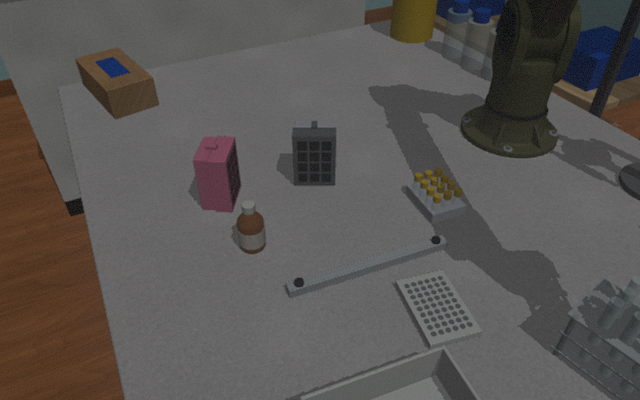

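View pics/top0.png

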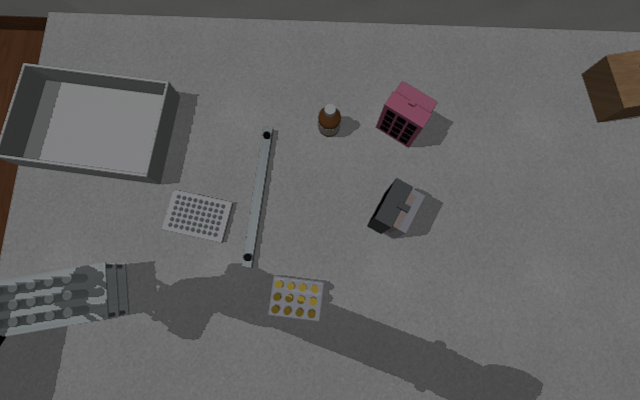

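The grey box is at scene (315,155) and top (398,208). The only look-alike is the pink box at scene (217,173) and top (407,112), so I choose the grey one. The bar runs from top (267,134) to (248,257). Next is one close crop to check the choice and get the corners.

```bash
python3 - <<'E'
from h import *
p=eyes.read_camera("top"); q=eyes.read_camera("scene")
a=cv2.resize(p["pixels"][165:250,355:455],None,fx=5,fy=5,interpolation=cv2.INTER_CUBIC)
b=cv2.resize(q["pixels"][110:195,280:350],None,fx=5,fy=5,interpolation=cv2.INTER_CUBIC)
cv2.imwrite("pics/crop1.png",cv2.cvtColor(cv2.convertScaleAbs(np.hstack([a[:, :420],b]),alpha=1.4),cv2.COLOR_RGB2BGR))
A=ray(p,(267,134),.024);B=ray(p,(248,257),.024);C=ray(q,(299,282),.024);D=ray(q,(436,240),.024)
for X in(A,B,C,D):print(X.round(3))
d=(C-D)[:2];print(np.degrees(np.arctan2(*d[::-1])), np.linalg.norm(d)); d=(A-B)[:2];print(np.degrees(np.arctan2(*d[::-1])), np.linalg.norm(d))
E
```

```text
[0.654 0.211 0.024]
[0.393 0.233 0.024]
[0.655 0.218 0.024]
[0.398 0.24  0.024]
-5.044130217631333 0.25817119648512554
-4.797387138529437 0.26101933533107297
```

View pics/crop1.png

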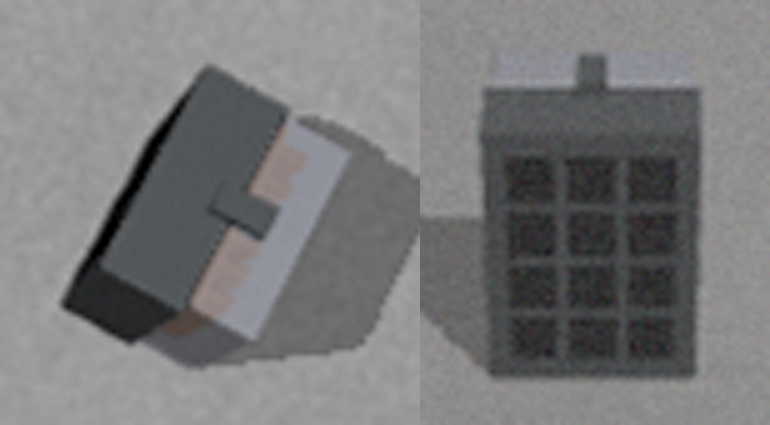

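The crop confirms the grey base with dark openings facing the bar and the clear lid and orange tips behind. The underside's top edge is at top (396.6,178)–(375.6,218), and its bottom edge in the scene view is at (294,185)–(335,185).

```bash
python3 - <<'E'
from h import *
p=eyes.read_camera("top"); q=eyes.read_camera("scene")
T=[ray(p,u,.122) for u in [(396.6,178),(375.6,218),(392.6,227),(413,187)]]
S=[ray(q,u,0) for u in [(294,185.2),(335,185.2)]]; S2=[ray(q,u,.122) for u in [(297.-.4,127.6),(336,127.6)]]
for X in T+S+S2+[ray(p,(368,225.6),0)]: print(X.round(3))
for a,b in [(T[0],T[1]),(T[3],T[2]),(S[0],S[1])]:
    d=(a-b)[:2]; print("edge ang",np.degrees(np.arctan2(d[1],d[0])),np.linalg.norm(d),((a+b)/2).round(3))
for c,t,z in [(p,"bottle",.05),(q,"bottle",.05),(p,"vial_rack",.05),(q,"vial_rack",.04),(p,"well_plate",.014)]:
    r=models.cut_out(c,t)[0]; print(t,ray(c,r["centre"],z).round(3))
E
```

```text
[ 0.542 -0.046  0.122]
[ 0.467 -0.008  0.122]
[ 0.452 -0.039  0.122]
[ 0.526 -0.076  0.122]
[ 0.544 -0.043  0.   ]
[ 0.468 -0.004  0.   ]
[ 0.524 -0.066  0.122]
[ 0.454 -0.031  0.122]
[ 0.468 -0.01   0.   ]
edge ang -26.800140752719738 0.08409606136381671 [ 0.505 -0.027  0.122]
edge ang -26.63800140641469 0.08319300846605207 [ 0.489 -0.057  0.122]
edge ang -27.07589185799029 0.08579836807560054 [ 0.506 -0.024  0.   ]
bottle [0.676 0.071 0.05 ]
bottle [0.686 0.088 0.05 ]
vial_rack [0.319 0.137 0.05 ]
vial_rack [0.341 0.154 0.04 ]
well_plate [0.478 0.345 0.014]
```

Emit:
{"method": "drive_tool", "body": {"angular": [[0,0,0.146],[0,0,0.146],[0,0,0.146],[0,0,0.146],[0,0,0.146],[0,0,0.146],[0,0,0.146],[0,0,0.146],[0,0,0.146],[0,0,0.146],[0,0,0.146],[0,0,0]], "delta_pos": [[0,0,0],[0,0,0],[0,0,0],[0,0,0],[0,0,0],[0,0,0],[0,0,0],[0,0,0],[0,0,0],[0,0,0],[0,0,0],[0,0,0]], "gripper": [4,4,4,4,4,4,4,4,4,4,4,4]}}

```text
time_s: 2.25
tool_pos: [0.2756, 0.5887, 0.2366]
tool_rot: [180.0, -0.0, 62.9]
force: [-0.8, -0.3, -0.3]
grip_width: 0.04
grasp_force: 0.0
```

Emit:
{"method": "drive_tool", "body": {"angular": [[0,0,0],[0,0,0],[0,0,0],[0,0,0],[0,0,0],[0,0,0],[0,0,0],[0,0,0],[0,0,0],[0,0,0],[0,0,0],[0,0,0],[0,0,0],[0,0,0],[0,0,0],[0,0,0],[0,0,0],[0,0,0],[0,0,0],[0,0,0]], "delta_pos": [[-2.5,3.2,0],[-2.5,3.2,0],[-2.5,3.2,0],[-2.5,3.2,0],[-2.5,3.2,0],[-2.5,3.2,0],[-2.5,3.2,0],[-2.5,3.2,0],[-2.5,3.2,0],[-2.5,3.2,0],[-2.5,3.2,0],[-2.5,3.2,0],[-3.4,1.26,0],[-3.4,1.26,0],[-3.4,1.26,0],[-3.4,1.26,0],[-3.4,1.26,0],[-3.4,1.26,0],[-3.4,1.26,0],[-3.4,1.26,0]], "gripper": [4,4,4,4,4,4,4,4,4,4,4,4,4,4,4,4,4,4,4,4]}}

```text
time_s: 4.25
tool_pos: [0.4463, -0.1428, 0.2369]
tool_rot: [180.0, -0.1, 63.1]
force: [0.8, 1.0, 0.5]
grip_width: 0.0401
grasp_force: 0.0
```

Emit:
{"method": "drive_tool", "body": {"angular": [[0,0,0],[0,0,0],[0,0,0],[0,0,0],[0,0,0],[0,0,0],[0,0,0],[0,0,0]], "delta_pos": [[0,0,3],[0,0,3],[0,0,3],[0,0,2.8],[1,0,0],[1,0,0],[1,0,0],[0,0,0]], "gripper": [4,4,4,4,4,4,4,4]}}

```text
time_s: 5.05
tool_pos: [0.4624, -0.1126, 0.1201]
tool_rot: [179.9, -0.1, 63.1]
force: [0.6, -1.0, 0.2]
grip_width: 0.0401
grasp_force: 0.0
```

```bash
python3 - <<'E'
from h import *
q=eyes.read_camera("scene"); p=eyes.read_camera("top")
a=cv2.resize(p["pixels"][130:280,320:480],None,fx=2.5,fy=2.5); b=cv2.resize(q["pixels"][60:210,230:390],None,fx=2.5,fy=2.5)
cv2.imwrite("pics/pre.png",cv2.cvtColor(np.hstack([a,b]),cv2.COLOR_RGB2BGR))
E
```

```text
(no output)
```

View pics/pre.png

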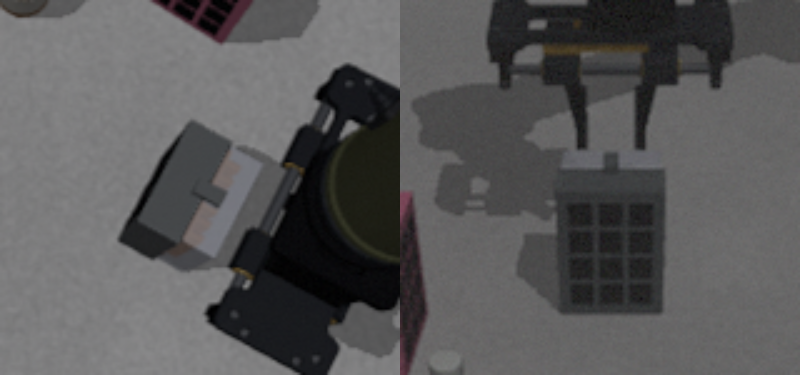

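The fingers are centred behind the lid and square to it: in the crop they sit at columns 582 and 640, with the box centred at 612. Now the push.

Emit:
{"method": "drive_tool", "body": {"angular": [[0,0,0],[0,0,0],[0,0,0],[0,0,0],[0,0,0],[0,0,0],[0,0,0],[0,0,0],[0,0,0],[0,0,0],[0,0,0],[0,0,0]], "delta_pos": [[1,0,0],[1,0,0],[0.5,0,0],[0.5,0,0],[0.5,0,0],[0.5,0,0],[0.5,0,0],[0.5,0,0],[0.5,0,0],[0.5,0,0],[0.5,0,0],[0.5,0,0]], "gripper": [4,4,4,4,4,4,4,4,4,4,4,4]}}

```text
time_s: 6.35
tool_pos: [0.4923, -0.0518, 0.1185]
tool_rot: [-180.0, -0.0, 62.9]
force: [-0.5, -0.0, -0.2]
grip_width: 0.0399
grasp_force: 0.0
```

```bash
python3 - <<'E'
from h import *
q=eyes.read_camera("scene"); p=eyes.read_camera("top")
a=cv2.resize(p["pixels"][110:280,300:480],None,fx=2.2,fy=2.2); b=cv2.resize(q["pixels"][60:230,220:400],None,fx=2.2,fy=2.2)
cv2.imwrite("pics/tip1.png",cv2.cvtColor(np.hstack([a,b]),cv2.COLOR_RGB2BGR))
E
```

```text
(no output)
```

View pics/tip1.png

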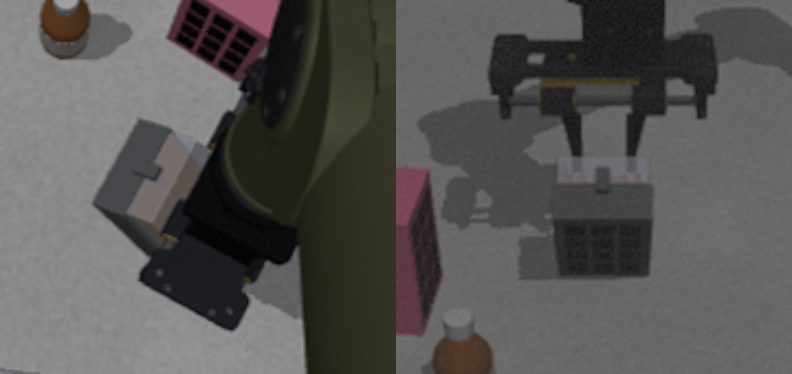

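The box is tilted forward about its heel and has not slid, but it has not fallen yet. A little further.

Emit:
{"method": "drive_tool", "body": {"angular": [[0,0,0],[0,0,0],[0,0,0],[0,0,0],[0,0,0],[0,0,0],[0,0,0],[0,0,0],[0,0,0]], "delta_pos": [[0.5,0,0],[0.5,0,0],[0.5,0,0],[0.5,0,0],[0,0,0],[0,0,0],[0,0,0],[0,0,0],[0,0,0]], "gripper": [4,4,4,4,4,4,4,4,4]}}

```text
time_s: 7.35
tool_pos: [0.5012, -0.0347, 0.1186]
tool_rot: [180.0, -0.0, 62.9]
force: [-0.6, 0.9, -1.2]
grip_width: 0.0399
grasp_force: 0.0
```

```bash
python3 - <<'E'
from h import *
q=eyes.read_camera("scene"); p=eyes.read_camera("top")
a=cv2.resize(p["pixels"][110:290,230:430],None,fx=3,fy=3)[:, :]; b=cv2.resize(q["pixels"][110:290,240:440],None,fx=3,fy=3)
cv2.imwrite("pics/tip2.png",cv2.cvtColor(np.vstack([b]),cv2.COLOR_RGB2BGR))
for c in(p,q):
    for r in models.cut_out(c,"tip_box")[:2]:
        cs,_=cv2.findContours(r["pixels"].astype(np.uint8),0,2); k=max(cs,key=cv2.contourArea)
        print(r["p"],r["centre"],ray(c,r["centre"],.03).round(3),cv2.approxPolyDP(k,3,True)[:,0].tolist())
E
```

```text
0.95 [395.3, 111.5] [ 0.712 -0.062  0.03 ] [[403, 81], [384, 103], [376, 125], [396, 139], [413, 91]]
0.66 [344.1, 189.4] [0.537 0.044 0.03 ] [[334, 157], [321, 173], [314, 196], [357, 219], [379, 181]]
0.74 [314.8, 196.8] [0.539 0.043 0.03 ] [[332, 163], [296, 164], [291, 196], [293, 226], [335, 225]]
```

View pics/tip2.png

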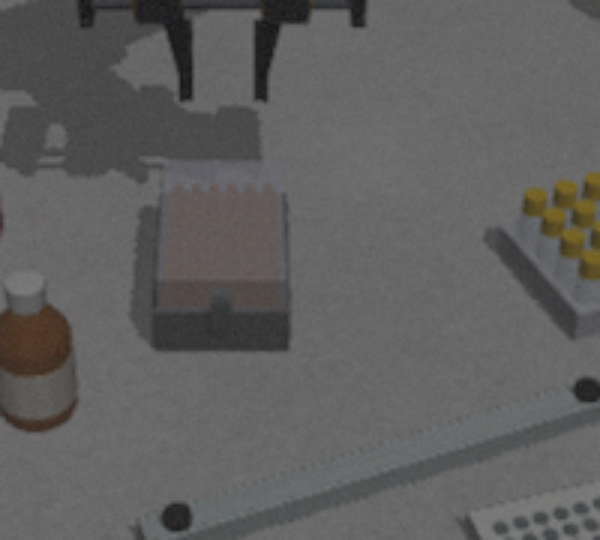

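The box lies on its underside with the lid up. The bottom edge of its +y end is at about scene (291,227)–(336,226). Bottle, rack and bar show no change.

```bash
python3 - <<'E'
from h import *
q=eyes.read_camera("scene")
a,b=ray(q,(291,226.7),0),ray(q,(336.3,226.3),0)
a2,b2=ray(q,(292.7,214),.034),ray(q,(337,214),.034)
for u,v in((a,b),(a2,b2)):
    d=(u-v)[:2]; print(u.round(3),v.round(3),np.degrees(np.arctan2(d[1],d[0])),np.linalg.norm(d),((u+v)/2).round(3))
m=(a+b)[:2]/2
for yw in (61,63,65):
    n=np.array([np.cos(np.radians(yw)),np.sin(np.radians(yw))]); print(yw,"centre",(m-.061*n).round(3),"near",(m-.122*n).round(3))
E
```

```text
[0.603 0.069 0.   ] [0.525 0.107 0.   ] -26.257926025703505 0.08597521796371611 [0.564 0.088 0.   ]
[0.599 0.073 0.034] [0.526 0.11  0.034] -27.017408767918134 0.08196866196045939 [0.563 0.091 0.034]
61 centre [0.534 0.035] near [ 0.505 -0.019]
63 centre [0.536 0.034] near [ 0.509 -0.021]
65 centre [0.538 0.033] near [ 0.512 -0.023]
```

Emit:
{"method": "drive_tool", "body": {"angular": [[0,0,0],[0,0,0],[0,0,0],[0,0,0],[0,0,0],[0,0,0],[0,0,0],[0,0,0],[0,0,0],[0,0,0]], "delta_pos": [[-1.5,0,0],[-1.5,0,0],[0,0,2.5],[0,0,2.5],[0,0,2.5],[0,0,1.3],[0.7,0,0],[0.7,0,0],[0.4,0,0],[0,0,0]], "gripper": [5,5,5,5,5,5,5,5,5,5]}}

```text
time_s: 8.6
tool_pos: [0.4972, -0.0441, 0.0316]
tool_rot: [179.9, -0.1, 63.0]
force: [0.1, 0.0, -0.2]
grip_width: 0.0498
grasp_force: 0.0
```

```bash
python3 - <<'E'
from h import *
q=eyes.read_camera("scene"); p=eyes.read_camera("top")
print("bottle cap top", ray(p,(331,108),.1).round(3), ray(q,(248,206),.1).round(3), "front base", ray(q,(252,252),0).round(3))
im=p["pixels"].copy(); cv2.imwrite("pics/low.png",cv2.cvtColor(np.hstack([cv2.resize(q["pixels"][100:270,220:380],None,fx=2.5,fy=2.5),cv2.resize(p["pixels"][90:260,280:440],None,fx=2.5,fy=2.5)]),cv2.COLOR_RGB2BGR))
E
```

```text
bottle cap top [0.684 0.078 0.1  ] [0.687 0.088 0.1  ] front base [0.692 0.097 0.   ]
```

View pics/low.png

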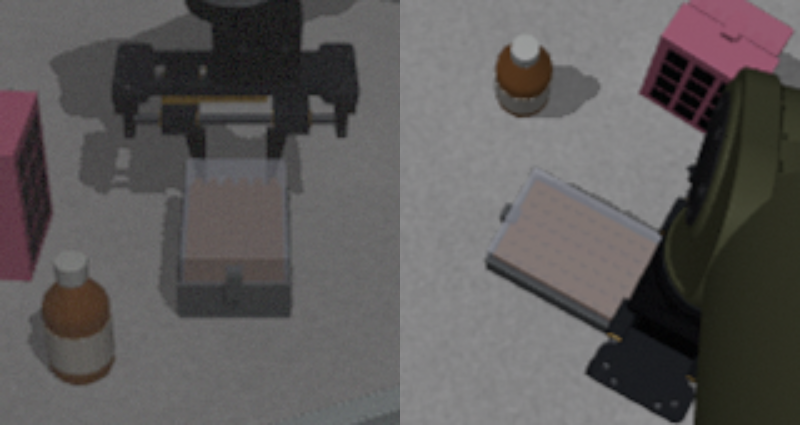

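Fingers are low behind the near end and centred. The bottle is at (0.686, 0.083), with room to spare. Next I push along an arc to turn the box about 22°.

Emit:
{"method": "drive_tool", "body": {"angular": [[0,0,0],[0,0,0],[0,0,0],[0,0,0],[0,0,-0.032],[0,0,-0.032],[0,0,-0.032],[0,0,-0.032],[0,0,-0.032],[0,0,-0.032],[0,0,-0.032],[0,0,-0.032],[0,0,-0.032],[0,0,-0.032],[0,0,-0.032],[0,0,-0.032],[0,0,0]], "delta_pos": [[0.4,0,0],[0.4,0,0],[0.4,0,0],[0.4,0,0],[0.5,0,0],[0.5,0,0],[0.5,0,0],[0.5,0,0],[0.5,0,0],[0.5,0,0],[0.5,0,0],[0.5,0,0],[0.5,0,0],[0.5,0,0],[0.5,0,0],[0.5,0,0],[0,0,0]], "gripper": [5,5,5,5,5,5,5,5,5,5,5,5,5,5,5,5,5]}}

```text
time_s: 10.4
tool_pos: [0.5206, 0.0274, 0.0306]
tool_rot: [-180.0, -0.0, 85.0]
force: [0.3, 0.5, -0.5]
grip_width: 0.0497
grasp_force: 0.0
```

```bash
python3 - <<'E'
from h import *
q=eyes.read_camera("scene"); p=eyes.read_camera("top")
cv2.imwrite("pics/arc.png",cv2.cvtColor(np.hstack([cv2.resize(q["pixels"][140:310,230:450],None,fx=2,fy=2),cv2.resize(p["pixels"][110:280,230:410],None,fx=2,fy=2)]),cv2.COLOR_RGB2BGR))
E
```

```text
(no output)
```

View pics/arc.png

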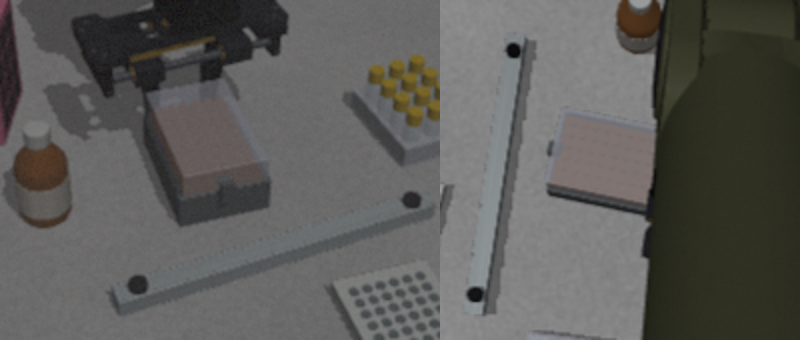

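The box is turned nearly square to the bar and has about 55 mm to go; nothing else has moved. I'll push straight, then slowly to contact.

Emit:
{"method": "drive_tool", "body": {"angular": [[0,0,0],[0,0,0],[0,0,0],[0,0,0],[0,0,0],[0,0,0],[0,0,0],[0,0,0],[0,0,0],[0,0,0],[0,0,0]], "delta_pos": [[0.4,0,0],[0.4,0,0],[0.4,0,0],[0.4,0,0],[0.4,0,0],[0.4,0,0],[0.4,0,0],[0.4,0,0],[0.4,0,0],[0.4,0,0],[0.4,0,0]], "gripper": [5,5,5,5,5,5,5,5,5,5,5]}}

```text
time_s: 11.6
tool_pos: [0.5244, 0.0702, 0.0305]
tool_rot: [-180.0, 0.0, 84.9]
force: [0.5, -1.7, -0.5]
grip_width: 0.0499
grasp_force: 1.0
```

Emit:
{"method": "drive_tool", "body": {"angular": [[0,0,0],[0,0,0],[0,0,0],[0,0,0]], "delta_pos": [[0.2,0,0],[0.2,0,0],[0.2,0,0],[0,0,0]], "gripper": [5,5,5,5]}}

```text
time_s: 12.0
tool_pos: [0.525, 0.0764, 0.0306]
tool_rot: [180.0, -0.0, 84.9]
force: [0.2, 0.3, -1.3]
grip_width: 0.0501
grasp_force: 0.3
```

Emit:
{"method": "drive_tool", "body": {"angular": [[0,0,0],[0,0,0],[0,0,0]], "delta_pos": [[0.1,0,0],[0.1,0,0],[0,0,0]], "gripper": [5,5,5]}}

```text
time_s: 12.3
tool_pos: [0.5251, 0.078, 0.0305]
tool_rot: [-180.0, -0.0, 84.9]
force: [0.1, -1.3, -0.3]
grip_width: 0.0503
grasp_force: 0.6
```

Emit:
{"method": "drive_tool", "body": {"angular": [[0,0,0],[0,0,0],[0,0,0]], "delta_pos": [[0.1,0,0],[0.1,0,0],[0.1,0,0]], "gripper": [5,5,5]}}

```text
time_s: 12.6
tool_pos: [0.5254, 0.0809, 0.0306]
tool_rot: [180.0, -0.0, 84.9]
force: [-0.3, -1.9, -0.4]
grip_width: 0.0504
grasp_force: 0.8
```

Emit:
{"method": "drive_tool", "body": {"angular": [[0,0,0],[0,0,0],[0,0,0]], "delta_pos": [[0.1,0,0],[0.1,0,0],[0,0,0]], "gripper": [5,5,5]}}

```text
time_s: 12.9
tool_pos: [0.5255, 0.0811, 0.0306]
tool_rot: [-180.0, 0.1, 84.9]
force: [-1.2, -6.4, 1.0]
grip_width: 0.05
grasp_force: 3.0
```

```bash
python3 - <<'E'
from h import *
q=eyes.read_camera("scene"); p=eyes.read_camera("top")
cv2.imwrite("pics/near.png",cv2.cvtColor(np.hstack([cv2.resize(q["pixels"][180:300,270:380],None,fx=4,fy=4,interpolation=2)[:480,:400],cv2.resize(p["pixels"][130:250,230:330],None,fx=4,fy=4,interpolation=2)]),cv2.COLOR_RGB2BGR))
E
```

```text
(no output)
```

View pics/near.png

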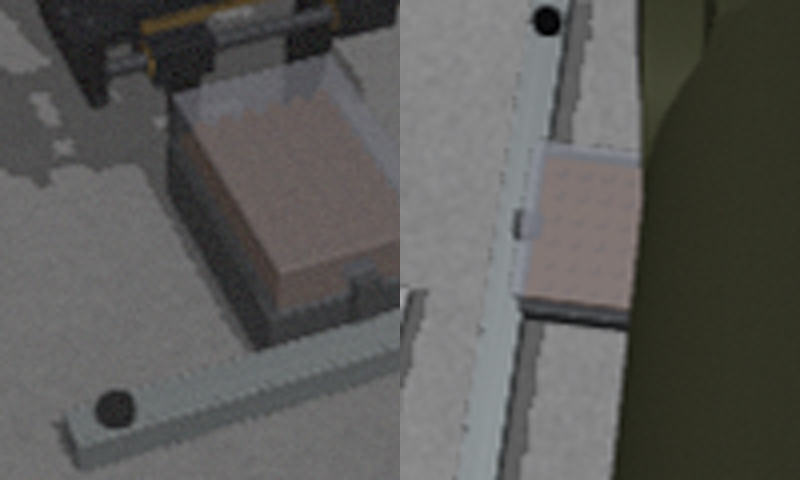

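The box end is on the bar (force rises to 6.4 N). The two-finger contact could hold a small yaw error, so I'll back off, close the fingers and press once in the middle so the bar squares the box.

Emit:
{"method": "drive_tool", "body": {"angular": [[0,0,0],[0,0,0],[0,0,0],[0,0,0],[0,0,0],[0,0,0],[0,0,0],[0,0,0],[0,0,0],[0,0,0]], "delta_pos": [[-0.5,0,0],[-1,0,0],[0,0,0],[0,0,0],[0,0,0],[0,0,0],[0,0,0],[0.5,0,0],[0.5,0,0],[0.2,0,0]], "gripper": [5,5,0,0,0,0,0,0,0,0], "squeeze": 5}}

```text
time_s: 14.0
tool_pos: [0.5254, 0.081, 0.0306]
tool_rot: [180.0, -0.0, 85.0]
force: [0.4, -0.1, -0.1]
grip_width: 0.0014
grasp_force: 0.0
```

Emit:
{"method": "drive_tool", "body": {"angular": [[0,0,0],[0,0,0],[0,0,0],[0,0,0]], "delta_pos": [[0.1,0,0],[0.1,0,0],[0.1,0,0],[0.1,0,0]], "gripper": [0,0,0,0]}}

```text
time_s: 14.4
tool_pos: [0.5259, 0.0811, 0.0306]
tool_rot: [180.0, 0.2, 84.8]
force: [-0.3, -7.6, 1.8]
grip_width: 0.0005
grasp_force: 4.0
```

Emit:
{"method": "drive_tool", "body": {"angular": [[0,0,0],[0,0,0],[0,0,0],[0,0,0]], "delta_pos": [[0.2,0,0],[0.2,0,0],[0.2,0,0],[0,0,0]], "gripper": [0,0,0,0]}}

```text
time_s: 14.8
tool_pos: [0.5259, 0.0811, 0.0306]
tool_rot: [-180.0, 0.5, 84.6]
force: [-1.1, -18.0, 6.5]
grip_width: 0.0004
grasp_force: 9.1
```

Emit:
{"method": "drive_tool", "body": {"angular": [[0,0,0],[0,0,0],[0,0,0],[0,0,0],[0,0,0],[0,0,0],[0,0,0],[0,0,0],[0,0,0],[0,0,0],[0,0,0],[0,0,0]], "delta_pos": [[-0.5,0,0],[-1.5,0,0],[-3,0,0],[-3,0,0],[-3,0,-2],[-3,0,-3],[-2,0,-4],[0,0,-4],[0,0,-4],[0,0,-4],[0,0,0],[0,0,0]], "gripper": [0,0,0,0,0,0,0,0,0,0,0,0]}}

```text
time_s: 16.0
tool_pos: [0.5124, -0.0693, 0.2413]
tool_rot: [179.9, -0.1, 84.9]
force: [1.0, 0.4, -0.7]
grip_width: 0.0007
grasp_force: 0.0
```

```bash
python3 - <<'E'
from h import *
q=eyes.read_camera("scene"); p=eyes.read_camera("top")
cv2.imwrite("pics/end.png",cv2.cvtColor(np.hstack([cv2.resize(q["pixels"][150:310,220:350],None,fx=3,fy=3,interpolation=2),cv2.resize(p["pixels"][110:270,230:360],None,fx=3,fy=3,interpolation=2)]),cv2.COLOR_RGB2BGR))
for c,t,z in [(p,"bottle",.05),(p,"vial_rack",.05),(p,"well_plate",.014)]:
    for r in models.cut_out(c,t)[:1]: print(t,ray(c,r["centre"],z).round(3))
E
```

```text
bottle [0.675 0.082 0.05 ]
vial_rack [0.316 0.136 0.05 ]
well_plate [0.481 0.346 0.014]
```

View pics/end.png

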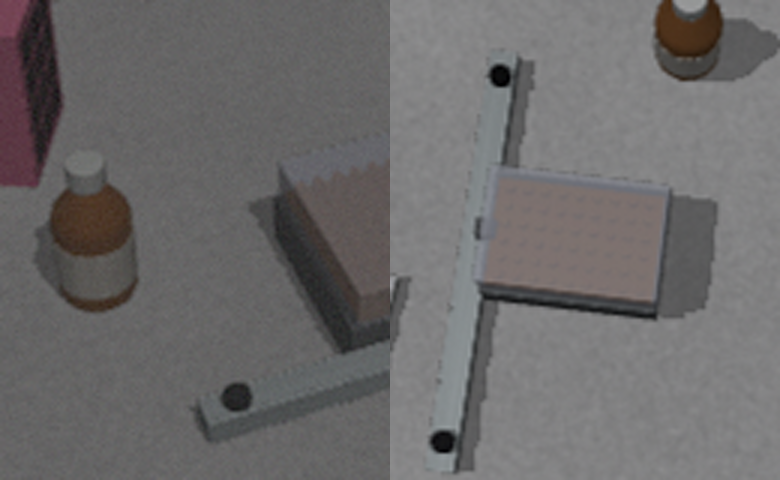

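```bash
python3 - <<'E'
from h import *
p=eyes.read_camera("top"); q=eyes.read_camera("scene")
P=lambda u,v:(230+(u-390)/3,110+v/3)
ang=lambda a,b:round(float(np.degrees(np.arctan2((b-a)[1],(b-a)[0]))),2)
A,B=[ray(p,P(*c),.024) for c in((443,441),(500,76))]
print("bar",ang(A,B),"-> want long side",90+ang(A,B))
for n,a,b,z in(("lid far side",(670,187),(497,168),.062),("base near side",(657,318),(478,297),.0),("base near side top",(657,302),(480,283),.034)):
    print(n,ang(ray(p,P(*a),z),ray(p,P(*b),z)))
# straight edges by line detection, as world yaw at lid height
g=cv2.GaussianBlur(cv2.cvtColor(p["pixels"],cv2.COLOR_RGB2GRAY),(0,0),.8)
ls=cv2.createLineSegmentDetector(1).detect(g[110:275,220:360])[0][:,0]
for x1,y1,x2,y2 in ls:
    L=np.hypot(x2-x1,y2-y1)
    if L>18:
        u,v=(x1+220,y1+110),(x2+220,y2+110)
        print(np.round([*u,*v],1),[ang(ray(p,u,z),ray(p,v,z))%180 for z in(.0,.018,.062)])
o=cv2.imread("pics/top0.png")[:,:,::-1].astype(int)
for n,(x0,y0,x1,y1) in dict(bottle=(312,98,346,140),rack=(262,270,330,325),plate=(158,185,238,245)).items():
    print(n,np.abs(o[y0:y1,x0:x1]-p["pixels"][y0:y1,x0:x1]).mean().round(1), cv2.phaseCorrelate(*[np.float32(i[y0:y1,x0:x1].mean(2)) for i in(o,p["pixels"])]))
E
```

```text
bar -4.88 -> want long side 85.12
lid far side 85.59
base near side 85.28
base near side top 85.83
[318.3 216.7 261.8 209.8] [85.01, 85.01, 85.01]
[257.3 221.9 259.4 203.4] [177.39, 177.39, 177.39]
[349.4 135.9 324.3 136.9] [94.58, 94.58, 94.58]
[220.8 240.7 231.2 202. ] [169.64, 169.64, 169.64]
[317.8 130.6 318.1 110.6] [1.3, 1.3, 1.3]
[252.4 253.  257.  222.1] [175.28, 175.28, 175.28]
[265.6 164.6 269.7 140.5] [174.43, 174.43, 174.43]
[260.5 203.9 318.1 210.9] [85.03, 85.03, 85.03]
[317.7 208.1 321.6 175.6] [175.35, 175.35, 175.35]
[236.5 202.7 226.2 240.4] [169.34, 169.34, 169.34]
[277.3 131.7 271.5 165.3] [174.01, 174.01, 174.01]
[265.  212.8 256.9 265.4] [174.99, 174.99, 174.99]
[339.2 178.  335.3 211.8] [175.0, 175.0, 175.0]
bottle 15.2 ((0.02440965570332665, 0.4858388947240613), 0.9976494188661928)
rack 30.0 ((0.024733958155877644, -0.00027730648515955636), 0.7223933745313573)
plate 18.9 ((0.014480260210845586, 0.02295317617189241), 0.9945556994279225)
```

```bash
python3 -c "
from cell import env
print(env.sign_off())"
```

```text
the job is handed in; nothing more can be done
None
```

I handed the job in after about 16 s of robot time: the tip box lies on its grey underside, lid up, with its short end flush on the stop bar (measured 85.0° against 85.1° for square). It was never lifted, the bottle, rack and well plate look unmoved in the top camera, and the arm was clear at sign-off; no verdict came back.

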